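# Push the sweet box down the packing lane

## Robot

A 6-joint arm with a two-finger parallel gripper is mounted at the origin on the work surface. World frame = base frame: x ahead of the robot, y to its left, z up, the work surface at z = 0. Lengths are in mm, angles in rad, forces in N, time in s.
With the tool pointing down it reaches from about 350 to 975 mm from the base axis. Payload 7.1 kg.
Tool frame: the origin (TCP) lies on the front face of the gripper's body, between the roots of the fingers; the fingertips stand 80 mm ahead of it and the grasp point (between the pads) lies 61 mm ahead of it (env.tips_ahead is the distance from the TCP to the fingertips, in mm); z points along the fingers, y is the line along which they close (so a half turn about z gives the same grasp; the last joint's range is limited). The gripper opens to 88 mm and grips with 3 to 60 N. Pads are 20 mm wide; open, the fingers measure 115 mm over their backs; the gripper's body (75 mm by 178 mm) begins 61 mm behind the grasp point.
Start: joints at [1.104, 0.423, 1.63, -0, 1.089, -0.019], TCP at [270.582, 563.374, 302.675] pointing down, gripper open.
Joint ranges: [-3, 3], [-0.9, 2.11], [0.09, 2.58], [-1.31, 4.45], [0.11, 2.69], [-2.54, 2.54]. Speed limits (rad/s): [2.39, 2.39, 3.01, 3.14, 3.14, 3.14].

## Interface

Orientations are given as a unit quaternion [x, y, z, w].
In Python, from station import env, set_gripper, viewer, workorder gives the robot as it stands. Calls block until the motion is done:
- env.reach(position, orientation): joint-space move of the TCP to a pose.
- env.move_l(position, rot=None, rate=150, f_stop=None): straight line of the TCP; rot=None keeps the orientation; rate is the mean speed in mm/s. With f_stop (N) it stops when the force on the tool has changed by that much, and returns True; else False.
- env.move_joints(angles): joint-space move.
- set_gripper(opening): finger opening in mm; the grip force is fixed at half the most; returns when the fingers have stopped.
- env.hold(seconds).
- env.ik(position, orientation): joint angles nearest the present ones, or None.
- env.read_state(): the state.
- viewer.camera(name): name is "side" or "top" or "wrist"; returns the picture (480x640x3 uint8, blue, green, red); there is no depth.
- viewer.camera_params(name): a dict with "fx", "fy", "cx", "cy" (pixels), "pose" (4x4, takes a point from camera to world coordinates); the wrist camera has in their place "tool_from_camera" (4x4, takes a point from camera to tool coordinates, whose origin is the TCP and whose axes are the flange's). Camera axes: x right, y up, looking along -z (the intrinsics and any distortion apply to the point x, -y, -z); pixel columns grow to the right and rows downward; lengths in mm; the calibration is good to about 2 mm. The wrist camera is an equidistant fisheye: a pixel r from the principal point sees the ray r / f radians off the axis. A picture is of the moment at which its call begins: read the wrist's pose just before it. camera_params takes no time and is no camera call.
A pose or a line that the arm cannot do raises env.IKError and nothing moves.
- workorder.sign_off(): hands the job in; it is judged then, once.
The state is a dict: "time_s": time; "qpos": joint angles; "dq": joint speeds; "tau": joint torques, N m; "tool_pos": TCP position; "orientation": TCP orientation; "force": force on the tool from outside, world axes, zero at the start; "wrist_torque": the same for the moment, N m; "width": finger opening in mm; "grip_force": force on a finger pad.
Only numpy, scipy, OpenCV 4.12 (cv2) and the standard library are available. Lean on these libraries where they do the work, as an engineer would, in place of code of your own. Each camera call takes 0.05 s, during which the arm holds its last target. There are 200 camera calls.

## Task

Push the packed sweet box down the packing lane, between the two guide rails, until it sits squarely home against the stop plate at the far end, then move clear. The rails are sticky with syrup, so neither the box nor the robot may touch either rail at any moment. Only push the box along on its base, never lift or tip it, and leave the tin, the jar and the bowl where they stand.

Things in the scene. Friction and masses are not known exactly. Their poses are not given: they have to be found in the camera images.
- sweet_box: Closed brown card box with white tape along the top, 100 mm long (x), 88 wide (y), 50 high, 0.3 to 0.54 kg. Origin: centre of its underside. Loose on the lane's sheet in front of the mouth (centre at lane x -215 to -180 mm), x roughly down the lane but up to 35 mm off the centre line and turned up to 0.25 rad. Slides with friction, stays where left.
- lane: Fixed packing lane: bare aluminium sheet, x -270 to +170 mm, y -105 to +105 mm, top at z = 4 mm. Origin at bench level on the lane's centre line; x points down the lane to the stop, y left, z up. Clear infeed, where the box starts, before x = -80 mm; rails from x = -80 to +140 mm; stop's near face at x = +140 mm, so the box's centre is at x = 90 mm when home.
- rail_left: Fixed dark steel guide rail on the lane's +y side, 220 mm long, along the lane's x. Its origin and axes are those of the lane, not the rail's middle. Upright strip 6 mm thick, inner face at lane y = +56 mm, top 22 mm above the bench; flat foot 3 mm thick on the sheet, outward to y = 82 mm.
- rail_right: The same on the lane's -y side: inner face at lane y = -56 mm. The clear width between the rails is 112 mm, which leaves 12 mm on each side of the centred box.
- stop: Fixed dark steel stop plate across the far end of the lane, 100 mm wide, 6 mm thick, top 34 mm above the bench. Its origin and axes are those of the lane; its near face is at lane x = +140 mm. The box may be pushed against it.
- tin: Bystander: round lidded steel tin, 72 mm in diameter, 70 mm high with its knob, origin at the centre of its underside. It stands on the bench on the lane's +y side, beside the rails.
- jar: Bystander: round glass jar with a white cap, 64 mm in diameter, 95 mm high, origin at the centre of its underside. It stands on the bench on the lane's -y side, beside the rails.
- bowl: Bystander: small steel bowl, 90 mm across the rim, 35 mm high, origin at the centre of its underside. It stands on the bench beyond the stop.
Not all that is in view belongs to the job. Of the things shaped like the sweet_box, the brown one is meant.

How it is judged:
By the outcome, as a careful person would: the job done as asked, in the order asked, and still so for the second after the job is handed in, with the robot touching nothing.
It also fails if it takes over 61 s, if anything falls off the work surface, if the arm or the gripper's body presses on something with over 40 N, if the wrist force passes 120 N, or if a joint passes its speed limit or range.

## Working session

There is one attempt and no reset: what is moved stays moved. The work goes in short steps, each a Python script; the robot and the scene stay as the last script left them, time stands still between calls to the robot, and variables do not carry over. Pictures are saved under pics/ and viewed, at most 10 in all, crops included, and the job is handed in when it is done.

```bash
mkdir -p pics; ls; python3 - <<'E'
from station import env,viewer
import cv2
for n in ("top","side"):
    cv2.imwrite(f"pics/{n}0.png",viewer.camera(n)); p=viewer.camera_params(n); print(n,p)
s=env.read_state(); print(s["time_s"],s["orientation"],s["width"],s["force"])
E
```

```text
pics
top {'fx': 575.2530446064704, 'fy': 575.2530446064704, 'cx': 319.4079980450453, 'cy': 250.32794994954932, 'pose': array([[ 1.35122366e-02,  9.97795859e-01, -6.49680234e-02,
         4.90453074e+02],
       [-9.99857211e-01,  1.41423909e-02,  9.24934841e-03,
        -1.45780139e+00],
       [ 1.01477647e-02,  6.48337673e-02,  9.97844480e-01,
         1.16736682e+03],
       [ 0.00000000e+00,  0.00000000e+00,  0.00000000e+00,
         1.00000000e+00]])}
side {'fx': 468.5598520661168, 'fy': 468.5598520661168, 'cx': 331.55436861328167, 'cy': 244.93403101599537, 'pose': array([[-9.95263126e-01,  7.42870755e-02, -6.27115617e-02,
         5.14755474e+02],
       [-9.61041714e-02, -6.54439603e-01,  7.49981863e-01,
         6.20143391e+02],
       [ 1.46730298e-02,  7.52456136e-01,  6.58478903e-01,
         5.90117073e+02],
       [ 0.00000000e+00,  0.00000000e+00,  0.00000000e+00,
         1.00000000e+00]])}
0.1 [ 2.22064793e-01  9.75031670e-01 -6.64134054e-04 -1.70225684e-04] 87.86599659157235 [ 0.2445096  -0.22199564 -0.43147822]
```

View pics/top0.png

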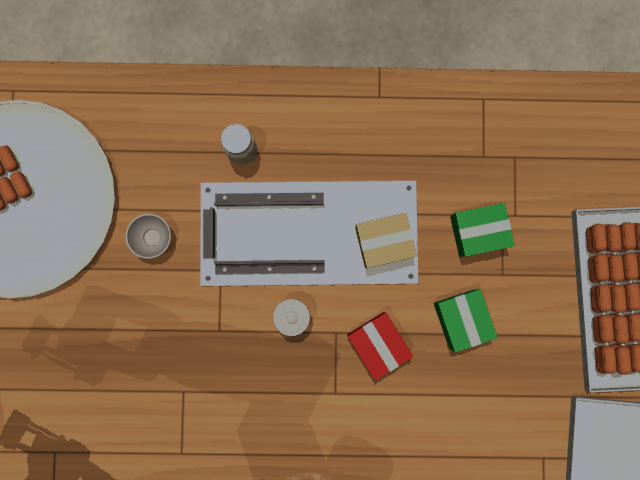

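View pics/side0.png

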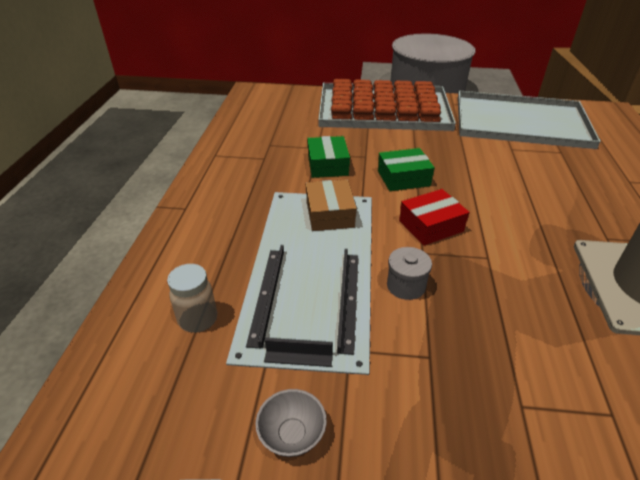

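Top view: the lane sheet spans about (200,182) to (418,286), with its mouth to the right. The stop is at column 208, and the rails are at rows about 205 and 263. The brown box is at about (386,241), turned slightly. The side view agrees. Next I'll measure both accurately.

```bash
cat > h.py <<'E'
import numpy as np, cv2
from station import env,viewer,set_gripper
from scipy.optimize import least_squares
from scipy.spatial.transform import Rotation as R
def proj(P,p):
    T=np.linalg.inv(p["pose"]); c=np.asarray(P,float)@T[:3,:3].T+T[:3,3]
    return np.c_[p["cx"]+p["fx"]*c[:,0]/-c[:,2], p["cy"]+p["fy"]*c[:,1]/c[:,2]]
def back(uv,z,p):
    uv=np.atleast_2d(uv).astype(float)
    d=np.c_[(uv[:,0]-p["cx"])/p["fx"],-(uv[:,1]-p["cy"])/p["fy"],-np.ones(len(uv))]@p["pose"][:3,:3].T
    o=p["pose"][:3,3]; return o+d*((z-o[2])/d[:,2])[:,None]
def quad(mask):
    c=max(cv2.findContours(mask.astype(np.uint8),cv2.RETR_EXTERNAL,cv2.CHAIN_APPROX_NONE)[0],key=cv2.contourArea)
    h=cv2.convexHull(c); r=cv2.minAreaRect(h); return r
def measure(img,p):
    hsv=cv2.cvtColor(img,cv2.COLOR_BGR2HSV); roi=np.zeros(img.shape[:2],bool); roi[150:310,190:430]=1
    return hsv,roi
E
python3 - <<'E'
from h import *
img=cv2.imread("pics/top0.png"); hsv=cv2.cvtColor(img,cv2.COLOR_BGR2HSV)
for n,(u,v) in dict(sheet=(345,200),top=(375,230),tape=(386,242),side=(390,265),side2=(413,240),wood=(330,300),top2=(400,255),railtop=(270,205)).items(): print(n,hsv[v,u])
cv2.imwrite("pics/crop0.png",cv2.resize(img[170:300,190:430],None,fx=3.3,fy=3.3,interpolation=cv2.INTER_CUBIC))
E
```

```text
sheet [109  17 169]
top [ 21 102 158]
tape [ 48   8 162]
side [ 23  25 134]
side2 [ 60   5 157]
wood [ 14 145 155]
top2 [ 21 105 158]
railtop [21 27 65]
```

View pics/crop0.png

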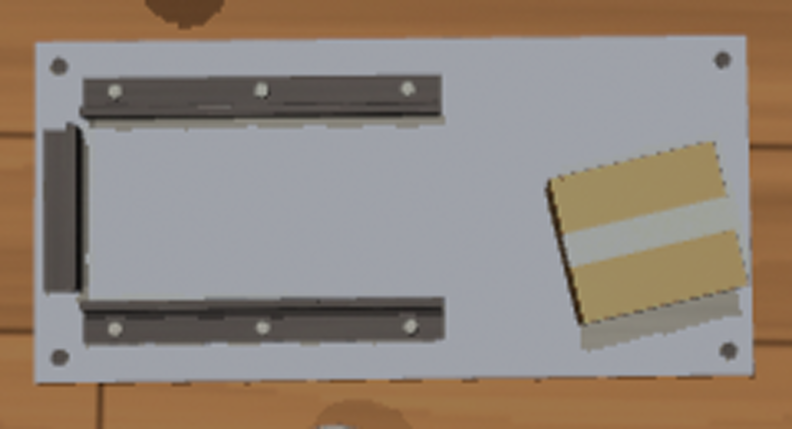

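```bash
cat >> h.py <<'E'
def rect(mask,z,p,a0):
    mask=cv2.morphologyEx(mask.astype(np.uint8),cv2.MORPH_OPEN,np.ones((3,3)))
    c=max(cv2.findContours(mask,cv2.RETR_EXTERNAL,cv2.CHAIN_APPROX_NONE)[0],key=cv2.contourArea)
    w=back(c[:,0],z,p)[:,:2].astype(np.float32)
    ctr,sz,a=cv2.minAreaRect(w); a=np.radians(a)
    a=a0+(a-a0+np.pi/4)%(np.pi/2)-np.pi/4
    return np.array(ctr),sz,a
def lanebox(img,p):
    hsv=cv2.cvtColor(img,cv2.COLOR_BGR2HSV).astype(int); H,S,V=hsv[...,0],hsv[...,1],hsv[...,2]
    roi=np.zeros(H.shape,bool); roi[165:305,192:428]=1
    L=rect(roi&(S<60),4,p,np.pi/2)
    m=(roi&(S>55)&(S<125)&(H>17)&(H<26)&(V>125)).astype(np.uint8)
    B=rect(cv2.morphologyEx(cv2.morphologyEx(m,cv2.MORPH_OPEN,np.ones((3,3))),cv2.MORPH_CLOSE,np.ones((19,19))),54,p,L[2])
    return L,B
def lane_origin(L): # sheet centre is lane x=-50
    return L[0]+50*np.array([np.cos(L[2]),np.sin(L[2])])
def to_lane(xy,o,a):
    c,s=np.cos(a),np.sin(a); d=np.asarray(xy)-o; return np.array([c*d[0]+s*d[1],-s*d[0]+c*d[1]])
E
python3 - <<'E'
from h import *
img=cv2.imread("pics/top0.png"); p=viewer.camera_params("top")
L,B=lanebox(img,p); print(L,B); o=lane_origin(L); print("origin",o,"yaw",L[2],"box in lane",to_lane(B[0],o,L[2]),B[2]-L[2])
# rails inner faces from dark mask, z of foot 7 / stop
c,s=np.cos(L[2]),np.sin(L[2])
P=lambda x,y,z:[o[0]+c*x-s*y,o[1]+s*x+c*y,z]
v=img.copy()
for z,pts in((4,[(-270,-105),(170,-105),(170,105),(-270,105)]),(22,[(-80,56),(140,56),(140,62),(-80,62)]),(22,[(-80,-56),(140,-56),(140,-62),(-80,-62)]),(34,[(140,50),(140,-50),(146,-50),(146,50)])):
    q=proj([P(x,y,z) for x,y in pts],p); cv2.polylines(v,[(q*16).round().astype(int)],True,(0,0,255),1,shift=4)
a=B[2]; u=np.array([np.cos(a),np.sin(a)]); w=np.array([-u[1],u[0]])
q=proj([[*(B[0]+i*50*u+j*44*w),54] for i,j in((1,1),(1,-1),(-1,-1),(-1,1))],p); cv2.polylines(v,[(q*16).round().astype(int)],True,(255,0,0),1,shift=4)
cv2.imwrite("pics/fit0.png",cv2.resize(v[170:300,190:430],None,fx=3.3,fy=3.3,interpolation=cv2.INTER_NEAREST))
E
```

```text
(array([602.11322021,  10.01072693]), (210.72705078125, 440.4603271484375), np.float64(1.595583488500754)) (array([ 585.49560547, -141.21784973]), (87.4729995727539, 98.76103210449219), np.float64(1.8167623064519))
origin [600.87398904  59.99536763] yaw 1.595583488500754 box in lane [-200.77026004   20.36065339] 0.22117881795114602
```

View pics/fit0.png

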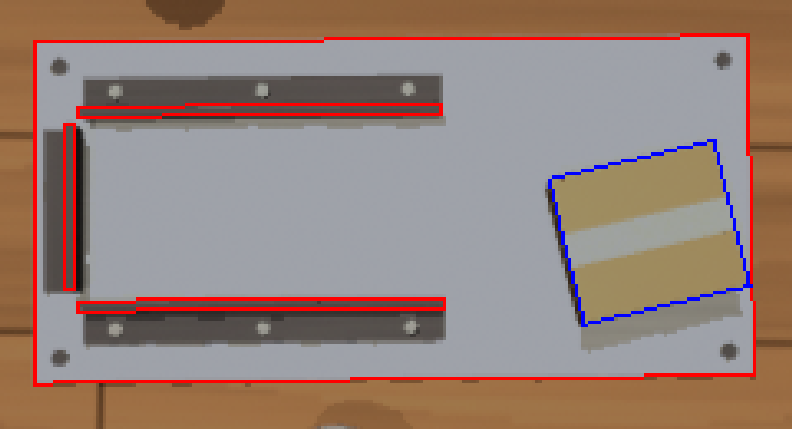

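The overlay fits well. The box is at lane (-201, +20) mm, yaw +0.22. First I'll square and centre it with a side push in the infeed. The two fingers will form a face parallel to the lane and push from +y.

```bash
cat >> h.py <<'E'
O=np.array([600.874,59.995]); A=1.59558
def W(x,y,z): c,s=np.cos(A),np.sin(A); return [O[0]+c*x-s*y,O[1]+s*x+c*y,z]
def Q(dphi):  # tool y at lane angle dphi, pointing down
    t=(A+dphi+np.pi/2)/2; return [np.cos(t),np.sin(t),0,0]
def look(tag):
    im=viewer.camera("top"); cv2.imwrite(f"pics/{tag}.png",im); L,B=lanebox(im,viewer.camera_params("top"))
    s=env.read_state(); print(tag,"t",s["time_s"],"box",to_lane(B[0],O,A),B[2]-A,B[1],"F",np.round(s["force"],1))
E
python3 - <<'E'
from h import *
set_gripper(70)
env.reach(W(-200,112,200),Q(0)); s=env.read_state(); print(s["time_s"],s["qpos"],s["width"])
env.move_l(W(-200,112,94),rate=120)
print(env.move_l(W(-200,56,94),rate=40,f_stop=20)); print(np.round(env.read_state()["force"],1))
env.move_l(W(-200,75,94),rate=80)
env.move_l(W(-200,140,180),rate=150)
look("p1")
E
```

```text
3.2417 [-3.03419188e-01  4.14138631e-01  1.94367563e+00  1.05070486e-04
  7.83493106e-01 -1.89978903e+00] 70.09766796671089
False
[-0.9 -0.4 -0.9]
p1 t 7.125 box [-210.8787125    -0.55221097] -0.01061983716073378 (86.08485412597656, 98.0583267211914) F [ 0.6  0.6 -0.8]
```

View pics/p1.png

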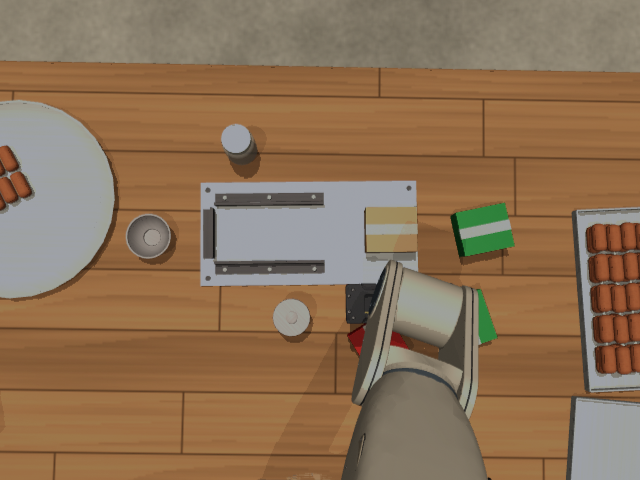

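The box is now square (yaw about -0.01) and centred (y about -0.6), at x = -211. Next is a rear push with both fingers, tips above rail height, pausing to check before the mouth.

```bash
python3 - <<'E'
from h import *
env.move_l(W(-200,140,230),rate=150)
set_gripper(60)
env.reach(W(-296,-0.5,220),Q(-np.pi/2)); print(env.read_state()["qpos"].round(2) if hasattr(env.read_state()["qpos"],"round") else env.read_state()["qpos"])
env.move_l(W(-296,-0.5,109),rate=120)
print(env.move_l(W(-190,-0.5,109),rate=50,f_stop=25)); print(np.round(env.read_state()["force"],1))
env.move_l(W(-240,-0.5,109),rate=120)
look("p2")
E
```

```text
[-0.39  0.56  1.62  0.    0.96 -0.41]
False
[ 0.3 -1.6  0.3]
p2 t 13.3167 box [-128.00221738   -1.36929713] -0.009835199163379826 (86.00505065917969, 99.35076141357422) F [ 0.8  0.2 -0.5]
```

View pics/p2.png

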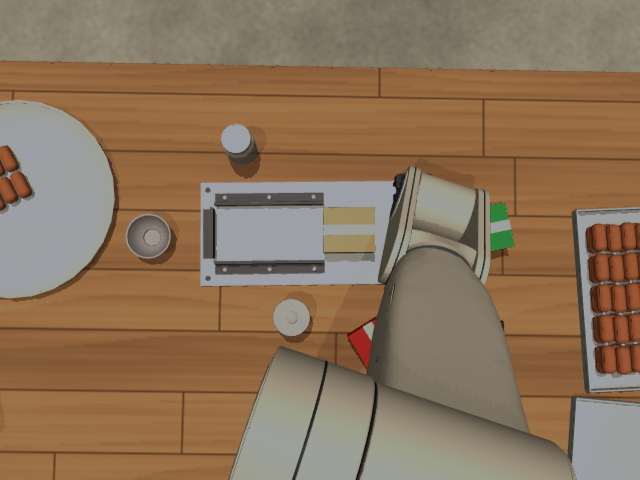

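```bash
python3 - <<'E'
from h import *
print(env.move_l(W(-80,-0.8,109),rate=60,f_stop=15))
env.move_l(W(-130,-0.8,109),rate=150); look("p3")
print(env.move_l(W(15,-0.8,109),rate=60,f_stop=15))
print(env.move_l(W(36,-0.8,109),rate=15,f_stop=12)); s=env.read_state(); print(to_lane(s["tool_pos"][:2],O,A),np.round(s["force"],1))
env.move_l(W(-30,-0.8,109),rate=100); look("p4")
E
```

```text
False
p3 t 16.6667 box [-17.95471173  -0.55574423] -0.00985728987656298 (85.87464141845703, 97.34835815429688) F [-0.4  0.7  0.1]
False
True
[28.40643047 -0.76076523] [ 0.5 -0.7  1.4]
p4 t 20.9333 box [106.48596374  -1.82179912] -0.00985760404634739 (85.79583740234375, 66.09973907470703) F [-0.7  0.9 -0.2]
```

View pics/p4.png

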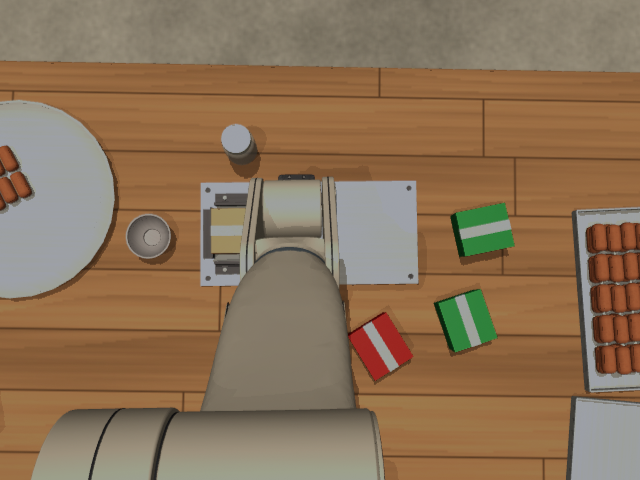

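It stopped on contact at TCP x = 28.4 mm, against a predicted 28. The box front is at the stop, around column 211. I'll move clear and check.

```bash
python3 - <<'E'
from h import *
env.move_l(W(-150,-0.8,109),rate=150)
env.move_l(W(-200,-0.8,250),rate=150); env.hold(0.3); look("p5")
im=cv2.imread("pics/p5.png"); cv2.imwrite("pics/p5c.png",np.vstack([cv2.resize(im[170:300,190:360],None,fx=2.2,fy=2.2,interpolation=cv2.INTER_CUBIC),cv2.resize(viewer.camera("side")[225:375,220:390],(374,310),interpolation=cv2.INTER_CUBIC)]))
E
```

```text
p5 t 23.3833 box [90.74376628 -1.64989851] -0.00985678637266929 (85.82921600341797, 97.58587646484375) F [-0.3  0.2  0.4]
```

View pics/p5c.png

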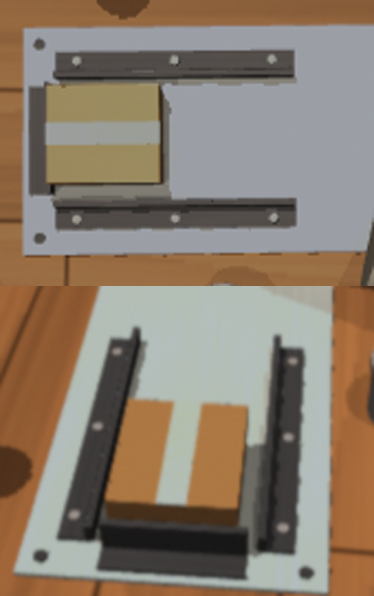

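The box sits flush against the stop, clear of both rails, and the robot is clear.

```bash
python3 -c "
from station import workorder; print(workorder.sign_off())"
```

```text
the job is handed in; nothing more can be done
None
```

The sweet box is square against the stop, about 1.6 mm off the centre line and clear of both rails; the arm has moved clear and I signed off the job at about 23 s of the 61 s limit.

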